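Cure the lacquered cork heels

TASK

In the shoe designer's office, stand every lacquered cork heel flat in a bay of its own in the curing cabinet's tray, coloured face up, then push the amber door shut until its roller catch holds it. After that slide the red safety catch fully aside, press the green button it uncovers all the way down, and slide the catch fully back over the button. Leave the cup, the pencil, the roll of tape and the phone where they are.

Things in the scene. Friction and masses are not known exactly. Their poses are not given: they have to be found in the camera images.
- cabinet: cream curing cabinet, fixed to the desk: a low base 220 (x) x 290 (y) x 40 mm high with an aluminium egg-crate tray of four bays on top, and a see-through amber door. Origin: underside, at the middle of the four bays; x across the cabinet away from the robot, y towards the hinge, z up. The base reaches from y = -150 to +140 mm. Two 62 mm high steel cheeks with a brass roller (the roller catch) stand at x = 0, y = -120 to -141 mm
- bay1 (a point): centre of the floor of a square bay, black inside, 80 x 80 mm, whose walls are 4 mm thick and rise 20 mm above its floor (to 60 mm above the desk); the floor is 40 mm above the desk; in the cabinet's frame at x = 42, y = 42 mm. The point lies on the floor of the bay; axes as the cabinet's
- bay2 (a point): centre of the floor of a square bay, black inside, 80 x 80 mm, whose walls are 4 mm thick and rise 20 mm above its floor (to 60 mm above the desk); the floor is 40 mm above the desk; in the cabinet's frame at x = -42, y = 42 mm. The point lies on the floor of the bay; axes as the cabinet's
- bay3 (a point): centre of the floor of a square bay, black inside, 80 x 80 mm, whose walls are 4 mm thick and rise 20 mm above its floor (to 60 mm above the desk); the floor is 40 mm above the desk; in the cabinet's frame at x = 42, y = -42 mm. The point lies on the floor of the bay; axes as the cabinet's
- bay4 (a point): centre of the floor of a square bay, black inside, 80 x 80 mm, whose walls are 4 mm thick and rise 20 mm above its floor (to 60 mm above the desk); the floor is 40 mm above the desk; in the cabinet's frame at x = -42, y = -42 mm. The point lies on the floor of the bay; axes as the cabinet's
- heel1_c (a point): block heel of cork with a red lacquered top face, D-shaped: 64 mm long (its x), 48 mm wide (its y), 42 mm high (its z, up at the start), 50 to 100 g; flat sides at y = +-24 mm from x = -32 to +8 mm, round end towards +x. The point is its centre, 21 mm above its underside. Absent in some runs
- heel2_c (a point): block heel of cork with a blue lacquered top face, D-shaped: 64 mm long (its x), 48 mm wide (its y), 42 mm high (its z, up at the start), 50 to 100 g; flat sides at y = +-24 mm from x = -32 to +8 mm, round end towards +x. The point is its centre, 21 mm above its underside. Absent in some runs
- heel3_c (a point): block heel of cork with an ivory lacquered top face, D-shaped: 64 mm long (its x), 48 mm wide (its y), 42 mm high (its z, up at the start), 50 to 100 g; flat sides at y = +-24 mm from x = -32 to +8 mm, round end towards +x. The point is its centre, 21 mm above its underside. Absent in some runs
- heel4_c (a point): block heel of cork with a black lacquered top face, D-shaped: 64 mm long (its x), 48 mm wide (its y), 42 mm high (its z, up at the start), 50 to 100 g; flat sides at y = +-24 mm from x = -32 to +8 mm, round end towards +x. The point is its centre, 21 mm above its underside. Absent in some runs
- door_hinge (a point): middle of the door's hinge line, fixed on the cabinet at x = 0, y = +125, z = 40 mm of the cabinet's frame; the hinge line runs along the cabinet's x
- door (a joint): angle of the amber door, rad: 0 shut, 1.9 fully open (standing up beyond the bays on the cabinet's +y side, leaning outwards). The door is a hood 206 mm (x) x 224 mm, 57 mm deep, that comes down over the bays and leaves 50 mm of height inside. A stiff hinge (0.55 N m) holds it at any angle. Within the last 0.06 rad a tongue on its free edge must be pushed past the spring roller (about 8 N down at the push strip); it then stays at 0
- door_push (a point): middle of the outer face of the black push strip (110 x 18 mm, 11 mm proud) on the door's outside near the free edge; moves with the door. In the door's frame (equal to the cabinet's axes when shut, turned about the cabinet's -x by the door angle) it lies 218 mm from the hinge line towards -y and 68 mm above it
- button_top (a point): middle of the top face of the green button, 26 mm across, pressed straight down; it stands in a black round housing on the control box, a cream box 85 (x) x 130 (y) x 45 mm fixed to the desk. At rest its top is 67 mm above the desk, 4 mm under the red catch that covers it
- button (a joint): travel of the button, m: 0 up, 0.006 fully down; a spring lifts it again, about 4 N when fully down
- catch_tab (a point): centre of the upright tab on the red safety catch: 26 mm (its x) x 10 mm (its y) x 28 mm high, standing on the middle of a plate 52 x 44 x 4 mm that covers the button; tab's top 103 mm, plate's top 75 mm, above the desk. Axes as the control box; the catch slides along its -y to uncover the button
- catch (a joint): slide of the safety catch, m: 0 covering the button, 0.055 fully aside (moved 55 mm along its own -y); stays where it is left, moves at about 2 N
- cup: white paper-style cup, 76 mm across and 95 mm tall; not part of the job, stays where it is. Origin at its underside
- pencil: yellow pencil, 170 mm long, 8 mm thick; not part of the job, stays where it is. Origin at its underside
- tape: roll of masking tape lying flat, 60 mm across, 22 mm high; not part of the job, stays where it is. Origin at its underside
- phone: black mobile phone, 74 x 150 x 9 mm; not part of the job, stays where it is. Origin at its underside
There are look-alikes about, which are no part of the job. What is shaped like the part that bears heel1_c but turquoise or yellow is not meant.

How it is judged:
By the outcome, as a careful person would: the job done as asked, in the order asked, and still so for the second after the job is handed in, with the robot touching nothing.
Of heel1, heel2, heel3, heel4 only 3 to 4 are there at a start; the rules pass over those that are not, and their reading is None.
At some moment in a run one of heel1, heel2, heel3, heel4 may be knocked a few centimetres aside while the robot is not near it.
Once in a run the grip may slacken for a moment while it holds something.
It also fails if it takes over 192 s, if anything falls off the work surface, if the arm or the gripper's body presses on something with over 40 N, if the wrist force passes 120 N, or if a joint passes its speed limit or range.

ROBOT

A 6-joint arm with a two-finger parallel gripper is mounted at the origin on the work surface. World frame = base frame: x ahead of the robot, y to its left, z up, the work surface at z = 0. Lengths are in mm, angles in rad, forces in N, time in s.
With the tool pointing down it reaches from about 275 to 875 mm from the base axis. Payload 12.5 kg.
Tool frame: the origin (TCP) lies at the very end of the fingers, on their centre line; the grasp point (between the pads) lies 19 mm behind it (robot.grasp_offset is the distance from the TCP to the grasp point, in mm); z points along the fingers, y is the line along which they close (so a half turn about z gives the same grasp; the last joint's range is limited). The gripper opens to 85 mm and grips with 20 to 120 N. Pads are 22 mm wide; open, the fingers measure 114 mm over their backs; the gripper's body (76 mm by 85 mm) begins 54 mm behind the grasp point. The pads swing forward as they close: fully open they stand 13 mm farther back than shut.
Start: joints at [1.123, 0.351, 1.652, -0, 1.139, -0.085], TCP at [195.159, 514.196, 231.29] pointing down, gripper open.
Joint ranges: [-2.75, 2.75], [-0.79, 2.1], [0.01, 2.65], [-1.57, 4.71], [0.07, 3.14], [-2.87, 2.87]. Speed limits (rad/s): [2.22, 2.22, 2.79, 3.14, 3.14, 3.14].

INTERFACE

Orientations are given as a 3x3 rotation matrix whose columns are the frame's x, y, z axes.
In Python, from rig import robot gives the robot as it stands. The module is installed in compiled form; this text tells all that it offers.
- The arm moves only by the tool apply_moves, never from a script. Its argument "increments" is a list of rows, each a list of 7 numbers: the turn, a rotation vector about the tool's x, y, z in degrees, then the shift along the tool's x, y, z in m, then the opening, from 0 (shut) to 1 (fully open). In form: [[rx, ry, rz, x, y, z, fingers], ...]. A call has 1 to 12 rows; each row shifts and turns the commanded pose from where the row before left it, along the tool's axes as they then stand; what a row does not reach is not made up. A row lasts 1/8 s, in which the tool goes at most 62.5 mm and 10.7 degrees, less where a joint would pass 70% of its speed; a pose out of reach is approached as far as the arm can. A call is refused whole if a number of a shift passes 0.0625 or a number of a turn 10.7, either way. A call with a gripper value outside its range is refused whole. The fingers move at their own pace and stop on an object; "squeeze" is the grip in N (left out, the last holds). Time passes only in rows, so rows that do not move let the fingers close. It gives the time, the measured TCP pose, the force, the opening and the grip force at its end, in the units of the state.
- robot.read_state(): the state, without advancing time (a new reading comes with each control period).
- robot.grab_frame(name): name is "scene" or "top" or "wrist"; returns a dict with "pixels" (480x640x3 uint8, red, green, blue), "fx", "fy", "cx", "cy" (pixels), "dist" ([k1, k2, p1, p2, k3] as OpenCV has them; the pictures are not rectified), "position" and "orientation" of the camera in the world. Camera axes: x right, y down, z forward; pixel columns grow to the right and rows downward; lengths in mm; the calibration is good to about 2 mm. A picture is of the moment at which its call begins. There is no depth.
- robot.sign_off(): hands the job in; it is judged then, once.
Trained networks look in the newest picture that a camera, given by its name, has taken for a name from the list of things; names that differ only in an ending like _2 or _b are one class to them, and where a whole thing is asked for, a point or a joint stands for the part that bears it (a point fixed in the world has none). Each returns a list of dicts, best first, with "score" (0 to 1); they miss things now and then, are a little off and sometimes report something else, mostly with a low value. They report only what shows in the picture. A call takes as long as a camera call. They do not tell look-alikes from the thing itself.
- robot.boxes_of(query, camera): "location" ([x, y, z] in mm, in world coordinates, good to about 4 mm: the middle of the surface that is visible of it).
The state is a dict: "time_s": time; "qpos": joint angles; "joint_vel": joint speeds; "joint_efforts": joint torques, N m; "eef_pos": TCP position; "orientation": TCP orientation; "wrist_force": force on the tool from outside, world axes, zero at the start; "moment": the same for the moment, N m; "grip_width": finger opening in mm; "grasp_force": force on a finger pad.
Only numpy, scipy, OpenCV 4.12 (cv2) and the standard library are available. Lean on these libraries where they do the work, as an engineer would, in place of code of your own. Each camera call takes 0.05 s, during which the arm holds its last target. There are 200 camera calls.

## Working session

There is one attempt and no reset: what is moved stays moved. The work goes in short steps, Python scripts to look and compute and a tool call to move; the robot and the scene stay as the last step left them, time stands still between calls to the robot, and variables do not carry over. Pictures are saved under pics/ and viewed, at most 14 in all, crops included, and the job is handed in when it is done.

Besides the shell and the picture viewer there is one more tool, called after "Emit:" as a command line: name --pt "numbers of a row" for each row, then --argument value for the rest. apply_moves: Moves the arm, as the interface text tells. Its arguments: {"type":"object","properties":{"increments":{"type":"array"},"squeeze":{"type":"number"}},"required":["increments"]}

```bash
mkdir -p pics; cat > h.py <<'E'
import numpy as np, cv2
from rig import robot
def snap(n,f):
    d=robot.grab_frame(n); cv2.imwrite('pics/'+f,cv2.cvtColor(d['pixels'],cv2.COLOR_RGB2BGR)); return d
def ray(d,px):
    K=np.array([[d['fx'],0,d['cx']],[0,d['fy'],d['cy']],[0,0,1.]])
    u=cv2.undistortPoints(np.array([px],float).reshape(-1,1,2),K,np.array(d['dist'],float)).reshape(-1,2)
    R=np.array(d['orientation']); return np.c_[u,np.ones(len(u))]@R.T, np.array(d['position'])
def at_z(d,px,z):
    r,p=ray(d,px); return p+r*((z-p[2])/r[:,2])[:,None]
def proj(d,P):
    K=np.array([[d['fx'],0,d['cx']],[0,d['fy'],d['cy']],[0,0,1.]])
    R=np.array(d['orientation']); rv=cv2.Rodrigues(R.T)[0]
    return cv2.projectPoints(np.array(P,float).reshape(-1,3),rv,-R.T@np.array(d['position']),K,np.array(d['dist'],float))[0].reshape(-1,2)
E
python3 - <<'E'
from h import *
np.set_printoptions(precision=1,suppress=True)
for c in ('top','scene'):
    d=snap(c,c+'0.png'); print(c,d['position'],d['fx'])
    for q in ['cabinet','heel1_c','heel2_c','heel3_c','heel4_c','door','door_push','button_top','catch_tab','cup','pencil','tape','phone']:
        print(q,[(np.round(x['location']).astype(int).tolist(),round(x['score'],2)) for x in robot.boxes_of(q,c)][:6])
s=robot.read_state(); print(np.array(s['orientation']),s['time_s'])
E
```

```text
top [356.4 -83.1 918. ] 437.4471039008726
cabinet [([518, 206, 50], 0.9)]
heel1_c [([441, -360, 46], 0.69), ([327, -404, 43], 0.69), ([214, -368, 44], 0.64)]
heel2_c []
heel3_c [([432, -159, 41], 0.68), ([518, 207, 53], 0.41)]
heel4_c [([438, -260, 41], 0.87)]
door [([519, 266, 165], 0.95)]
door_push [([521, 266, 162], 0.76), ([430, -157, 43], 0.43)]
button_top []
catch_tab [([633, -166, 75], 0.79), ([520, 267, 165], 0.72)]
cup [([640, -446, 53], 0.93), ([524, 268, 166], 0.54)]
pencil [([326, -216, 8], 0.81), ([516, 205, 57], 0.5)]
tape [([529, -188, 24], 0.93)]
phone [([329, 178, 12], 0.95), ([514, 204, 54], 0.73)]
scene [871.2 361.5 975.1] 441.16359420624934
cabinet [([540, 155, 42], 0.73), ([636, -422, 66], 0.23)]
heel1_c [([443, -356, 40], 0.86), ([331, -398, 44], 0.83), ([222, -364, 42], 0.62)]
heel2_c []
heel3_c [([441, -151, 36], 0.86)]
heel4_c [([446, -250, 44], 0.78), ([439, -150, 37], 0.58)]
door [([555, 268, 278], 0.61), ([444, -353, 40], 0.47)]
door_push [([556, 269, 276], 0.62)]
button_top [([330, -216, 6], 0.72), ([640, -163, 77], 0.37)]
catch_tab [([639, -163, 77], 0.6)]
cup [([634, -423, 61], 0.65)]
pencil [([330, -216, 8], 0.51)]
tape [([533, -183, 14], 0.56)]
phone [([346, 149, 7], 0.89), ([558, 268, 274], 0.64)]
[[-0.9  0.4 -0. ]
 [ 0.4  0.9 -0. ]
 [-0.  -0.  -1. ]] 1.4
```

View pics/top0.png

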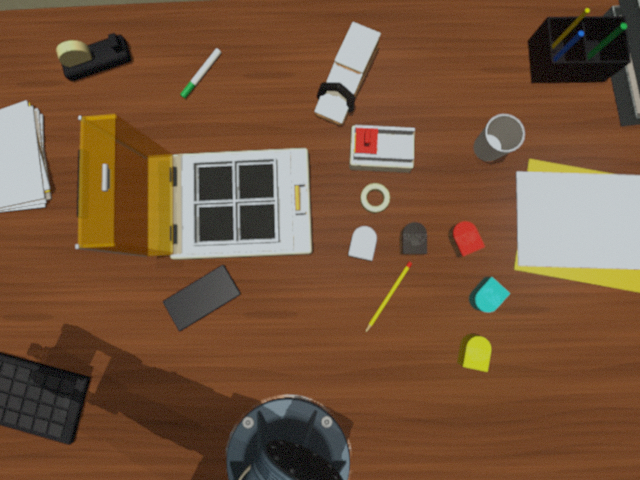

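View pics/scene0.png

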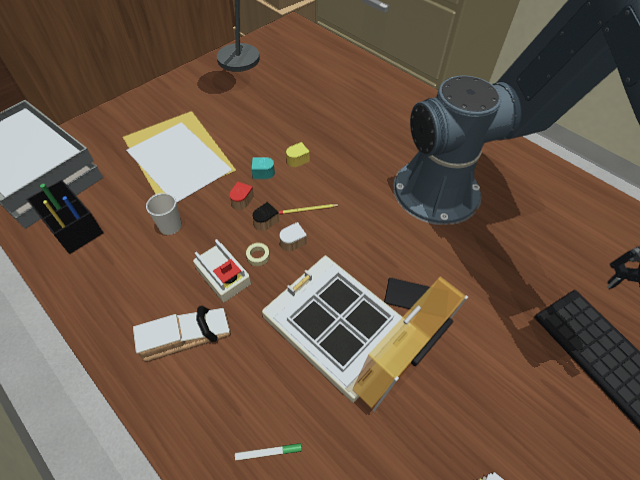

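```bash
python3 - <<'E'
import cv2
im=cv2.imread('pics/top0.png')
a=cv2.resize(im[115:275,340:500],(600,600),interpolation=cv2.INTER_CUBIC)
cv2.imwrite('pics/c1.png',a)
import numpy as np
for y,x in [(242,363),(240,414),(238,466),(225,414),(230,425),(258,362),(253,414),(195,215),(147,365),(245,390)]: print(x,y,im[y,x][::-1])
E
```

```text
363 242 [194 201 202]
414 240 [89 86 78]
466 238 [195  68  55]
414 225 [68 65 61]
425 230 [76 65 56]
362 258 [145 146 146]
414 253 [70 61 52]
215 195 [49 49 48]
365 147 [190  57  45]
390 245 [112  71  46]
```

View pics/c1.png

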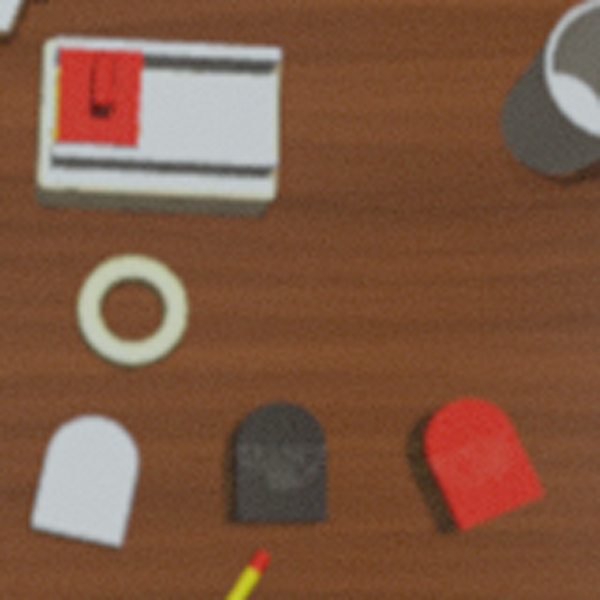

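```bash
cat >> h.py <<'E'
from scipy.optimize import least_squares
def sd(P):
    x,y=P[:,0],P[:,1]
    return np.where(x>8,np.hypot(x-8,y)-24,np.maximum(np.abs(y)-24,-32-x))
def dfit(d,mask,roi,z=42,yaw0=0):
    m=np.zeros(mask.shape,np.uint8); x0,y0,x1,y1=roi; m[y0:y1,x0:x1]=mask[y0:y1,x0:x1]
    m=cv2.morphologyEx(m,cv2.MORPH_OPEN,np.ones((3,3),np.uint8))
    c=max(cv2.findContours(m,cv2.RETR_EXTERNAL,cv2.CHAIN_APPROX_NONE)[0],key=cv2.contourArea).reshape(-1,2).astype(float)
    W=at_z(d,c,z)[:,:2]; best=None
    for s in np.arange(8)*np.pi/4:
        def f(p):
            Q=W-p[:2]; C,S=np.cos(p[2]),np.sin(p[2])
            return sd(np.c_[Q@[C,S],Q@[-S,C]])+p[3]
        r=least_squares(f,[*W.mean(0),yaw0+s,1],loss='soft_l1')
        if best is None or r.cost<best.cost: best=r
    p=best.x; return p[:2],np.degrees((p[2]+np.pi)%(2*np.pi)-np.pi),p[3],best.cost/len(W)
def masks(im):
    i=im.astype(int); R,G,B=i[...,0],i[...,1],i[...,2]
    return dict(red=((R>130)&(G<100)&(R-G>90)).astype(np.uint8),black=((R<105)&(R-B<20)).astype(np.uint8),ivory=((B>130)&(R-B<40)).astype(np.uint8))
E
python3 - <<'E'
from h import *
d=robot.grab_frame('top'); M=masks(d['pixels'])
for k,roi in dict(ivory=(340,220,385,268),black=(395,215,435,262),red=(445,212,495,265)).items(): print(k,dfit(d,M[k],roi))
# bays
m=np.zeros((480,640),np.uint8); g=d['pixels'].max(2); m[155:250,188:285]=(g[155:250,188:285]<85)
P=[];Q=[]
n,l,st,ce=cv2.connectedComponentsWithStats(m)
for i in range(1,n):
    if st[i,4]<300: continue
    c=cv2.findContours((l==i).astype(np.uint8),0,1)[0][0].reshape(-1,2).astype(float)
    W=at_z(d,c,60)[:,:2].astype(np.float32); r=cv2.minAreaRect(W); print('bay',r)
dr=robot.boxes_of('catch_tab','top'); 
# box & red plate
K=M['red'].copy(); r=np.zeros_like(K); r[125:158,350:382]=K[125:158,350:382]
c=max(cv2.findContours(r,0,1)[0],key=cv2.contourArea).reshape(-1,2).astype(float); print('plate',cv2.minAreaRect(at_z(d,c,75)[:,:2].astype(np.float32)))
# tab top by hand
w=np.zeros_like(K); w[120:172,345:420]=(d['pixels'].min(2)>125)[120:172,345:420]
c=max(cv2.findContours(w,0,1)[0],key=cv2.contourArea).reshape(-1,2).astype(float); print('box',cv2.minAreaRect(at_z(d,c,45)[:,:2].astype(np.float32)))
print(at_z(d,[(211,52),(118,38)],0)[:, :2])
E
```

```text
ivory (array([ 434.01441411, -159.31792254]), np.float64(-13.503148894317633), np.float64(0.14921343918654612), np.float64(0.13666683463395388))
black (array([ 439.85485173, -261.26355822]), np.float64(-2.7337801730989844), np.float64(1.8678099665305539), np.float64(0.14911113105268547))
red (array([ 440.2866191 , -366.84901564]), np.float64(21.260923072859015), np.float64(0.3415705347312731), np.float64(0.1487174849778638))
bay ((559.0735473632812, 53.37627410888672), (65.6463851928711, 64.75273132324219), 0.11083994060754776)
bay ((557.0441284179688, 136.57284545898438), (65.8930435180664, 65.25352478027344), 0.2635316848754883)
bay ((476.94891357421875, 52.56591796875), (65.99446868896484, 66.12879180908203), 0.05994107201695442)
bay ((474.95648193359375, 133.765380859375), (65.85360717773438, 64.39486694335938), 0.6172457933425903)
plate ((632.4779052734375, -167.88079833984375), (42.07831954956055, 49.692359924316406), 85.56103515625)
box ((630.0860595703125, -203.23419189453125), (128.62667846679688, 86.1900634765625), 85.81475067138672)
[[870.35295247 163.93106476]
 [912.87374991 378.13540057]]
```

```bash
cat >> h.py <<'E'
CAB=(520.8,98.2,1.35)
def tf(pose,P):
    x,y,a=pose; a=np.radians(a); P=np.array(P,float); R=np.array([[np.cos(a),-np.sin(a)],[np.sin(a),np.cos(a)]])
    return np.c_[P[:,:2]@R.T+[x,y],P[:,2]]
def rect(cx,cy,a,b,z): return [(cx-a/2,cy-b/2,z),(cx+a/2,cy-b/2,z),(cx+a/2,cy+b/2,z),(cx-a/2,cy+b/2,z)]
def draw(im,d,P,k=3,col=(255,0,255)):
    cv2.polylines(im,[np.round(proj(d,P)*k+k/2).astype(int)],True,col,1)
E
python3 - <<'E'
from h import *
k=3
BOX=(632.5,-167.9,-4.3); out=[]
D=np.array([(-32,-24,42),(8,-24,42)]+[(8+24*np.cos(t),24*np.sin(t),42) for t in np.linspace(-1.5,1.5,9)]+[(8,24,42),(-32,24,42)])
for c,r1,r2 in (('top',(165,140,320,265),(340,115,500,275)),('scene',(255,245,410,400),(190,170,330,310))):
    d=robot.grab_frame(c); im=cv2.resize(d['pixels'][...,::-1],None,fx=k,fy=k,interpolation=cv2.INTER_CUBIC).copy()
    draw(im,d,tf(CAB,rect(0,-5,220,290,40)))
    for x in(-42,42):
        for y in(-42,42): draw(im,d,tf(CAB,rect(x,y,80,80,60)),3,(0,255,0))
    draw(im,d,tf(BOX,rect(0,0,52,44,75))); draw(im,d,tf(BOX,rect(0,0,26,10,103)),3,(0,255,0))
    for p in ((434,-159.3,-13.5),(439.9,-261.3,-2.7),(440.3,-366.8,21.3)): draw(im,d,tf(p,D))
    out.append(np.hstack([cv2.resize(im[r[1]*k:r[3]*k,r[0]*k:r[2]*k],(400,300)) for r in(r1,r2)]))
cv2.imwrite('pics/ov.png',np.vstack(out))
E
```

```text
(no output)
```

View pics/ov.png

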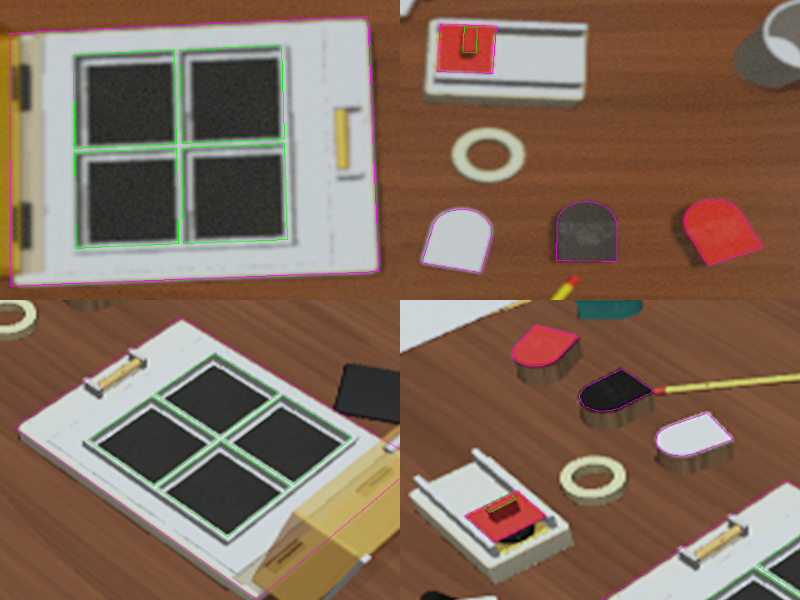

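```bash
cat >> h.py <<'E'
def to(*wps):
    """wps: (x,y,z,yaw of tool y deg). prints turn about tool z then tool-frame shift, turn done first"""
    s=robot.read_state(); R=np.array(s['orientation']); p=np.array(s['eef_pos']); cur=np.degrees(np.arctan2(R[1,1],R[0,1]))
    print('t',round(s['time_s'],2),'tcp',np.round(p,1),'yaw_y',round(cur,2),'tilt',np.round(R[2],3),'w',round(s['grip_width'],1),'F',np.round(s['wrist_force'],1),'q',np.round(s['qpos'],2))
    for x,y,z,a in wps:
        t=(a-cur+180)%360-180; th=np.radians(a); Y=np.array([np.cos(th),np.sin(th)]); X=np.array([Y[1],-Y[0]])*-1
        D=np.array([x,y,z])-p; print(' turn rz %.2f  shift x %.4f y %.4f z %.4f'%(-t,X@D[:2]/1e3,Y@D[:2]/1e3,-D[2]/1e3)); p=np.array([x,y,z]); cur=a
def hg(x,y,yaw,off=-4):
    a=np.radians(yaw); return x+off*np.cos(a),y+off*np.sin(a),yaw+90
E
python3 - <<'E'
from h import *
x,y,a=hg(434,-159.3,-13.5)
to((300,100,231,a),(x,y,150,a),(x,y,20,a)); print(x,y)
print(np.array(robot.read_state()['orientation']))
E
```

```text
t 1.6 tcp [195.2 514.2 231.3] yaw_y 69.21 tilt [-0. -0. -1.] w 85.3 F [ 0.1 -0.  -0.8] q [ 1.12  0.35  1.65 -0.    1.14 -0.08]
 turn rz -7.29  shift x -0.1986 y -0.3783 z 0.0003
 turn rz -0.00  shift x -0.1868 y -0.2209 z 0.0810
 turn rz -0.00  shift x 0.0000 y 0.0000 z 0.1300
430.11052031840927 -158.36621854457638
[[-9.34903837e-01  3.54901135e-01 -3.64359702e-06]
 [ 3.54901135e-01  9.34903836e-01 -4.90448090e-05]
 [-1.39996456e-05 -4.71452968e-05 -9.99999999e-01]]
```

Emit:
apply_moves --pt "0 0 -7.29 0 0 0 1" --pt "0 0 0 -0.0199 -0.0378 0 1" --pt "0 0 0 -0.0199 -0.0378 0 1" --pt "0 0 0 -0.0199 -0.0378 0 1" --pt "0 0 0 -0.0199 -0.0378 0 1" --pt "0 0 0 -0.0199 -0.0378 0 1" --pt "0 0 0 -0.0199 -0.0378 0 1" --pt "0 0 0 -0.0199 -0.0378 0 1" --pt "0 0 0 -0.0199 -0.0378 0 1" --pt "0 0 0 -0.0199 -0.0378 0 1" --pt "0 0 0 -0.0199 -0.0378 0 1"

```text
time_s: 2.98
eef_pos: [300.7, 98.9, 231.6]
orientation: [[-0.972, 0.233, 0.001], [0.233, 0.972, 0.0], [-0.001, 0.0, -1.0]]
wrist_force: [-0.1, -0.3, 0.0]
grip_width: 85.4
grasp_force: 0.0
```

Emit:
apply_moves --pt "0 0 0 -0.0187 -0.0221 0.008 1" --pt "0 0 0 -0.0187 -0.0221 0.008 1" --pt "0 0 0 -0.0187 -0.0221 0.008 1" --pt "0 0 0 -0.0187 -0.0221 0.008 1" --pt "0 0 0 -0.0187 -0.0221 0.008 1" --pt "0 0 0 -0.0187 -0.0221 0.008 1" --pt "0 0 0 -0.0187 -0.0221 0.008 1" --pt "0 0 0 -0.0187 -0.0221 0.008 1" --pt "0 0 0 -0.0187 -0.0221 0.008 1" --pt "0 0 0 -0.0187 -0.0221 0.008 1" --pt "0 0 0 0 0 0 1" --pt "0 0 0 0 0 0 1"

```text
time_s: 4.47
eef_pos: [430.4, -157.9, 151.3]
orientation: [[-0.972, 0.233, -0.0], [0.233, 0.972, 0.0], [0.0, 0.0, -1.0]]
wrist_force: [0.1, -0.5, -0.5]
grip_width: 85.2
grasp_force: 0.0
```

```bash
python3 - <<'E'
from h import *
d=robot.grab_frame('scene'); M=masks(d['pixels'])
to((430.1,-158.4,20,76.5))
print(robot.boxes_of('heel3_c','scene')[:1])
d=snap('wrist','w0.png'); print(d['position'])
E
```

```text
t 4.53 tcp [ 430.4 -157.7  151.5] yaw_y 76.53 tilt [ 0.  0. -1.] w 85.3 F [-0.  -0.4  0.2] q [-0.45  0.3   1.96  0.    0.89 -1.79]
 turn rz 0.03  shift x 0.0001 y -0.0007 z 0.1315
[{'location': [436.3, -151.0, 35.3], 'score': 0.83}]
[ 362.08816795 -141.4254671   293.04630804]
```

View pics/w0.png

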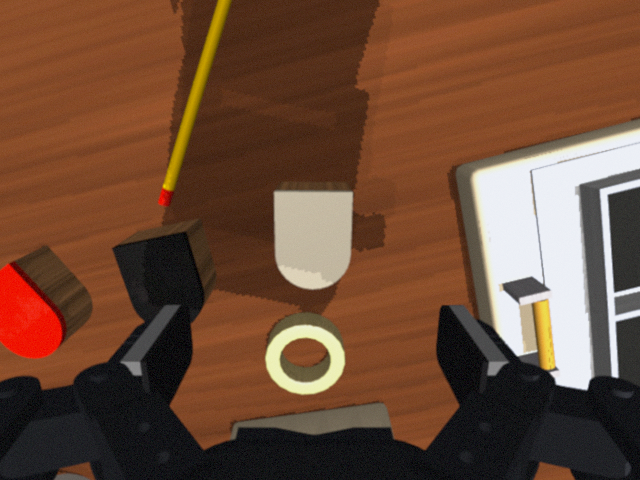

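Emit:
apply_moves --pt "0 0 0 0 -0.0007 0.03 1" --pt "0 0 0 0 0 0.04 1" --pt "0 0 0 0 0 0.03 1" --pt "0 0 0 0 0 0.02 1" --pt "0 0 0 0 0 0.0115 1" --pt "0 0 0 0 0 0 1" --pt "0 0 0 0 0 0 0" --pt "0 0 0 0 0 0 0" --pt "0 0 0 0 0 0 0" --pt "0 0 0 0 0 0 0" --pt "0 0 0 0 0 0 0" --pt "0 0 0 0 0 0 0" --squeeze 45

```text
time_s: 6.12
eef_pos: [430.9, -159.3, 20.6]
orientation: [[-0.972, 0.233, 0.001], [0.233, 0.972, -0.001], [-0.001, -0.0, -1.0]]
wrist_force: [-1.3, 0.5, 7.5]
grip_width: 47.3
grasp_force: 46.4
```

Emit:
apply_moves --pt "0 0 0 0 0 0 0" --pt "0 0 0 0 0 -0.01 0" --pt "0 0 0 0 0 -0.03 0" --pt "0 0 0 0 0 -0.03 0" --pt "0 0 0 0 0 -0.03 0" --pt "0 0 0 0 0 0 0"

```text
time_s: 6.88
eef_pos: [431.6, -159.5, 122.0]
orientation: [[-0.972, 0.233, 0.004], [0.233, 0.972, -0.002], [-0.004, -0.001, -1.0]]
wrist_force: [0.4, -0.1, -0.3]
grip_width: 47.1
grasp_force: 46.6
```

```bash
python3 - <<'E'
from h import *
x,y,a=hg(563.8,57.2,1.35)
to((x,y,130,a),(x,y,62,a))
E
```

```text
t 6.88 tcp [ 431.6 -159.5  122. ] yaw_y 76.51 tilt [-0.004 -0.001 -1.   ] w 47.1 F [ 0.4 -0.1 -0.3] q [-0.46  0.35  1.98 -0.    0.81 -1.79]
 turn rz -14.84  shift x -0.1333 y 0.2135 z -0.0080
 turn rz -0.00  shift x 0.0000 y 0.0000 z 0.0680
```

Emit:
apply_moves --pt "0 0 -7.42 0 0 -0.004 0" --pt "0 0 -7.42 0 0 -0.004 0" --pt "0 0 0 -0.01333 0.02135 0 0" --pt "0 0 0 -0.01333 0.02135 0 0" --pt "0 0 0 -0.01333 0.02135 0 0" --pt "0 0 0 -0.01333 0.02135 0 0" --pt "0 0 0 -0.01333 0.02135 0 0" --pt "0 0 0 -0.01333 0.02135 0 0" --pt "0 0 0 -0.01333 0.02135 0 0" --pt "0 0 0 -0.01333 0.02135 0 0" --pt "0 0 0 -0.01333 0.02135 0 0" --pt "0 0 0 -0.01333 0.02135 0 0"

```text
time_s: 8.38
eef_pos: [558.6, 58.3, 126.8]
orientation: [[-1.0, -0.023, -0.001], [-0.023, 1.0, -0.0], [0.001, -0.0, -1.0]]
wrist_force: [-0.2, 0.7, -1.3]
grip_width: 47.2
grasp_force: 46.6
```

Emit:
apply_moves --pt "0 0 0 0 0 0 0" --pt "0 0 0 0 0 0 0" --pt "0 0 0 0 0 0 0"

```text
time_s: 8.75
eef_pos: [558.4, 56.9, 127.6]
orientation: [[-1.0, -0.023, -0.001], [-0.023, 1.0, -0.0], [0.001, -0.0, -1.0]]
wrist_force: [0.4, -0.4, -0.5]
grip_width: 46.8
grasp_force: 46.6
```

```bash
python3 - <<'E'
from h import *
x,y,a=hg(563.8,57.2,1.35)
to((x,y,63,a))
E
```

```text
t 8.75 tcp [558.4  56.9 127.6] yaw_y 91.3 tilt [ 0.001 -0.    -1.   ] w 46.8 F [ 0.4 -0.4 -0.5] q [ 0.02  0.5   1.71 -0.    0.93 -1.57]
 turn rz -0.05  shift x -0.0015 y 0.0002 z 0.0646
```

Emit:
apply_moves --pt "0 0 0 -0.0015 0 0.02 0" --pt "0 0 0 0 0 0.02 0" --pt "0 0 0 0 0 0.015 0" --pt "0 0 0 0 0 0.008 0" --pt "0 0 0 0 0 0.003 0" --pt "0 0 0 0 0 0 0" --pt "0 0 0 0 0 0 0"

```text
time_s: 9.62
eef_pos: [560.6, 57.6, 62.3]
orientation: [[-1.0, -0.023, 0.001], [-0.023, 1.0, 0.0], [-0.001, -0.0, -1.0]]
wrist_force: [-0.3, 0.1, -0.2]
grip_width: 46.9
grasp_force: 53.5
```

```bash
python3 - <<'E'
from h import *
x,y,a=hg(563.8,57.2,1.35)
to((x,y,61,a)); snap('wrist','w1.png')
E
```

```text
t 9.62 tcp [560.6  57.6  62.3] yaw_y 91.34 tilt [-0.001 -0.    -1.   ] w 46.9 F [-0.3  0.1 -0.2] q [ 0.02  0.6   1.74 -0.    0.8  -1.57]
 turn rz -0.01  shift x 0.0008 y -0.0005 z 0.0013
```

View pics/w1.png

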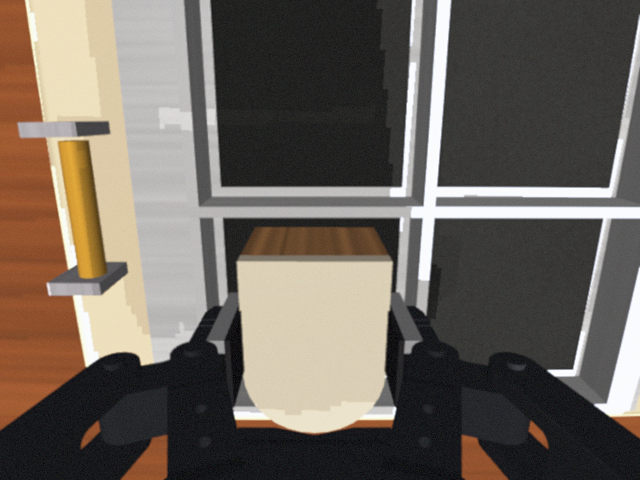

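Emit:
apply_moves --pt "0 0 0 0 0 0.001 0" --pt "0 0 0 0 0 0 0" --pt "0 0 0 0 0 0 0.7" --pt "0 0 0 0 0 0 0.7" --pt "0 0 0 0 0 0 0.7" --pt "0 0 0 0 0 -0.02 0.7" --pt "0 0 0 0 0 -0.04 0.7" --pt "0 0 0 0 0 -0.04 1" --pt "0 0 0 0 0 0 1"

```text
time_s: 10.8
eef_pos: [561.8, 57.6, 163.7]
orientation: [[-1.0, -0.023, 0.005], [-0.023, 1.0, 0.0], [-0.005, -0.0, -1.0]]
wrist_force: [-0.3, 0.3, -0.5]
grip_width: 85.5
grasp_force: 0.0
```

```bash
python3 - <<'E'
from h import *
d=robot.grab_frame('top'); M=masks(d['pixels'])
for k,roi in dict(black=(385,210,440,264),red=(435,200,510,275)).items(): print(k,dfit(d,M[k],roi))
d=robot.grab_frame('scene'); M=masks(d['pixels'])
for k,roi in dict(red=(215,170,262,200),ivory=(310,265,400,340)).items(): print(k,dfit(d,M[k],roi,42 if k!='ivory' else 82))
x,y,a=hg(439.9,-261.3,-2.7)
to((x,y,150,a),(x,y,20,a))
E
```

```text
black (array([ 440.50194437, -261.34093098]), np.float64(-2.68083843894987), np.float64(2.1453969196985914), np.float64(0.15699781972718294))
red (array([ 440.43189329, -366.86292972]), np.float64(21.887107062217854), np.float64(0.0719575175078796), np.float64(0.1483713212032031))
red (array([ 438.76097669, -366.44735622]), np.float64(22.648571672887144), np.float64(1.0853544049338122), np.float64(0.4253149203963622))
ivory (array([544.05792815, 106.07150073]), np.float64(0.2076139268016639), np.float64(-66.63246542485601), np.float64(5.8914390411342))
t 10.9 tcp [560.1  57.6 160.6] yaw_y 91.34 tilt [-0. -0. -1.] w 85.7 F [ 0.1 -0.4 -0.3] q [ 0.02  0.46  1.69 -0.    1.   -1.57]
 turn rz 4.04  shift x 0.1091 y -0.3242 z 0.0106
 turn rz -0.00  shift x 0.0000 y 0.0000 z 0.1300
```

Emit:
apply_moves --pt "0 0 4.04 0 0 0 1" --pt "0 0 0 0.0109 -0.0324 0.001 1" --pt "0 0 0 0.0109 -0.0324 0.001 1" --pt "0 0 0 0.0109 -0.0324 0.001 1" --pt "0 0 0 0.0109 -0.0324 0.001 1" --pt "0 0 0 0.0109 -0.0324 0.001 1" --pt "0 0 0 0.0109 -0.0324 0.001 1" --pt "0 0 0 0.0109 -0.0324 0.001 1" --pt "0 0 0 0.0109 -0.0324 0.001 1" --pt "0 0 0 0.0109 -0.0324 0.001 1" --pt "0 0 0 0.0109 -0.0324 0.001 1" --pt "0 0 0 0 0 0 1"

```text
time_s: 12.4
eef_pos: [435.0, -262.1, 149.5]
orientation: [[-0.999, 0.05, -0.002], [0.05, 0.999, 0.001], [0.002, 0.001, -1.0]]
wrist_force: [-0.8, -0.1, 0.6]
grip_width: 85.3
grasp_force: 0.0
```

Emit:
apply_moves --pt "0 0 0 0 0 0 1" --pt "0 0 0 0 0 0 1"

```text
time_s: 12.65
eef_pos: [436.3, -260.1, 150.4]
orientation: [[-0.999, 0.046, -0.001], [0.046, 0.999, 0.001], [0.001, 0.0, -1.0]]
wrist_force: [0.1, -0.2, -0.3]
grip_width: 85.5
grasp_force: 0.0
```

```bash
python3 - <<'E'
from h import *
x,y,a=hg(440,-261.3,-2.7); to((x,y,20,a)); 
print([(b['location'],b['score']) for b in (robot.grab_frame('scene'),robot.boxes_of('heel4_c','scene'))[1]])
E
```

```text
t 12.65 tcp [ 436.3 -260.1  150.4] yaw_y 87.36 tilt [ 0.001  0.    -1.   ] w 85.5 F [ 0.1 -0.2 -0.3] q [-0.63  0.38  1.84  0.    0.93 -2.15]
 turn rz 0.06  shift x 0.0003 y -0.0010 z 0.1304
[([444.3, -251.8, 43.6], 0.69)]
```

Emit:
apply_moves --pt "0 0 0 0 -0.001 0.03 1" --pt "0 0 0 0 0 0.04 1" --pt "0 0 0 0 0 0.03 1" --pt "0 0 0 0 0 0.02 1" --pt "0 0 0 0 0 0.01 1" --pt "0 0 0 0 0 0 1" --pt "0 0 0 0 0 0 0" --pt "0 0 0 0 0 0 0" --pt "0 0 0 0 0 0 0" --pt "0 0 0 0 0 0 0" --pt "0 0 0 0 0 0 0" --pt "0 0 0 0 0 0 0"

```text
time_s: 14.25
eef_pos: [436.5, -262.2, 21.7]
orientation: [[-0.999, 0.047, 0.001], [0.047, 0.999, -0.001], [-0.001, -0.001, -1.0]]
wrist_force: [0.0, 0.5, 5.9]
grip_width: 47.2
grasp_force: 46.7
```

Emit:
apply_moves --pt "0 0 0 0 0 0 0" --pt "0 0 0 0 0 -0.01 0" --pt "0 0 0 0 0 -0.03 0" --pt "0 0 0 0 0 -0.04 0" --pt "0 0 0 0 0 -0.03 0" --pt "0 0 0 0 0 0 0" --pt "0 0 0 0 0 0 0"

```text
time_s: 15.12
eef_pos: [435.7, -261.7, 130.3]
orientation: [[-0.999, 0.047, -0.001], [0.047, 0.999, 0.0], [0.001, 0.0, -1.0]]
wrist_force: [-0.5, -0.5, -0.8]
grip_width: 47.0
grasp_force: 46.4
```

```bash
python3 - <<'E'
from h import *
x,y,a=hg(479.8,55.2,1.35)
to((x,y,130,a),(x,y,62,a))
E
```

```text
t 15.12 tcp [ 435.7 -261.7  130.3] yaw_y 87.3 tilt [ 0.001  0.    -1.   ] w 47.0 F [-0.5 -0.5 -0.8] q [-0.63  0.41  1.85 -0.    0.88 -2.16]
 turn rz -4.05  shift x -0.0475 y 0.3157 z 0.0003
 turn rz -0.00  shift x 0.0000 y 0.0000 z 0.0680
```

Emit:
apply_moves --pt "0 0 -4.05 0 0 0 0" --pt "0 0 0 -0.00475 0.03157 0 0" --pt "0 0 0 -0.00475 0.03157 0 0" --pt "0 0 0 -0.00475 0.03157 0 0" --pt "0 0 0 -0.00475 0.03157 0 0" --pt "0 0 0 -0.00475 0.03157 0 0" --pt "0 0 0 -0.00475 0.03157 0 0" --pt "0 0 0 -0.00475 0.03157 0 0" --pt "0 0 0 -0.00475 0.03157 0 0" --pt "0 0 0 -0.00475 0.03157 0 0" --pt "0 0 0 -0.00475 0.03157 0 0" --pt "0 0 0 0 0 0 0"

```text
time_s: 16.62
eef_pos: [475.6, 56.2, 129.6]
orientation: [[-1.0, -0.026, -0.002], [-0.026, 1.0, 0.0], [0.002, 0.0, -1.0]]
wrist_force: [0.0, 1.1, -0.6]
grip_width: 46.8
grasp_force: 46.5
```

Emit:
apply_moves --pt "0 0 0 0 0 0 0" --pt "0 0 0 0 0 0 0" --pt "0 0 0 0 0 0 0"

```text
time_s: 17.0
eef_pos: [476.1, 54.2, 130.7]
orientation: [[-1.0, -0.023, -0.0], [-0.023, 1.0, -0.0], [0.0, -0.0, -1.0]]
wrist_force: [-0.1, -0.1, -0.2]
grip_width: 46.8
grasp_force: 46.5
```

```bash
python3 - <<'E'
from h import *
x,y,a=hg(479.8,55.2,1.35)
to((x,y,62,a))
d=robot.grab_frame('scene'); M=masks(d['pixels'])
print(dfit(d,M['red'],(215,170,262,200)))
E
```

```text
t 17.0 tcp [476.1  54.2 130.7] yaw_y 91.3 tilt [ 0. -0. -1.] w 46.8 F [-0.1 -0.1 -0.2] q [ 0.02  0.36  1.92 -0.    0.85 -1.58]
 turn rz -0.05  shift x 0.0003 y 0.0009 z 0.0687
(array([ 438.71435846, -366.36565268]), np.float64(22.696183894247053), np.float64(1.1404047129810366), np.float64(0.4093844160822967))
```

Emit:
apply_moves --pt "0 0 0 0 0.0009 0.02 0" --pt "0 0 0 0 0 0.02 0" --pt "0 0 0 0 0 0.015 0" --pt "0 0 0 0 0 0.009 0" --pt "0 0 0 0 0 0.004 0" --pt "0 0 0 0 0 0 0" --pt "0 0 0 0 0 0 0"

```text
time_s: 17.92
eef_pos: [476.4, 55.7, 63.2]
orientation: [[-1.0, -0.024, 0.001], [-0.024, 1.0, 0.0], [-0.001, -0.0, -1.0]]
wrist_force: [-0.8, 0.8, -0.2]
grip_width: 47.2
grasp_force: 46.5
```

```bash
python3 - <<'E'
from h import *
to((475.8,55.1,61.5,91.35)); snap('wrist','w2.png')
E
```

```text
t 17.93 tcp [476.4  55.7  63.2] yaw_y 91.35 tilt [-0.001 -0.    -1.   ] w 47.2 F [-0.8  0.8 -0.2] q [ 0.02  0.49  1.96 -0.    0.7  -1.58]
 turn rz 0.00  shift x 0.0006 y -0.0006 z 0.0017
```

View pics/w2.png

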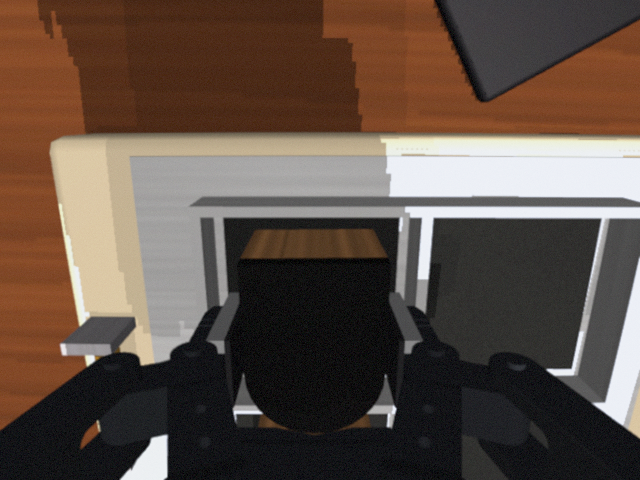

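Black heel stands in bay 4 (px 315,340), square to the walls. Release it, then check red.

Emit:
apply_moves --pt "0 0 0 0 0 0.0015 0" --pt "0 0 0 0 0 0 0" --pt "0 0 0 0 0 0 0.7" --pt "0 0 0 0 0 0 0.7" --pt "0 0 0 0 0 0 0.7" --pt "0 0 0 0 0 -0.02 0.7" --pt "0 0 0 0 0 -0.04 0.7" --pt "0 0 0 0 0 -0.04 1" --pt "0 0 0 0 0 0 1" --pt "0 0 0 0 0 0 1"

```text
time_s: 19.23
eef_pos: [475.7, 55.7, 160.7]
orientation: [[-1.0, -0.024, -0.001], [-0.024, 1.0, -0.0], [0.001, -0.0, -1.0]]
wrist_force: [1.4, -0.2, -0.1]
grip_width: 85.7
grasp_force: 0.0
```

```bash
python3 - <<'E'
from h import *
d=snap('top','t2.png'); M=masks(d['pixels'])
p,yaw,_,c=dfit(d,M['red'],(435,200,510,275)); print(p,yaw,c)
x,y,a=hg(*p,yaw)
to((x,y,150,a),(x,y,20,a))
E
```

```text
[ 440.34822311 -366.79372522] 21.279981949656328 0.1382453909710293
t 19.27 tcp [475.5  55.7 160.3] yaw_y 91.35 tilt [ 0.002  0.    -1.   ] w 85.4 F [ 0.1 -0.5 -0.9] q [ 0.02  0.32  1.9   0.    0.93 -1.58]
 turn rz -19.93  shift x 0.1901 y -0.3809 z 0.0103
 turn rz -0.00  shift x 0.0000 y 0.0000 z 0.1300
```

Emit:
apply_moves --pt "0 0 -9.965 0 0 0 1" --pt "0 0 -9.965 0 0 0 1" --pt "0 0 0 0.0211 -0.0423 0.001 1" --pt "0 0 0 0.0211 -0.0423 0.001 1" --pt "0 0 0 0.0211 -0.0423 0.001 1" --pt "0 0 0 0.0211 -0.0423 0.001 1" --pt "0 0 0 0.0211 -0.0423 0.001 1" --pt "0 0 0 0.0211 -0.0423 0.001 1" --pt "0 0 0 0.0211 -0.0423 0.001 1" --pt "0 0 0 0.0211 -0.0423 0.001 1" --pt "0 0 0 0.0211 -0.0423 0.001 1" --pt "0 0 0 0 0 0 1"

```text
time_s: 20.78
eef_pos: [436.3, -370.1, 150.5]
orientation: [[-0.933, -0.36, -0.001], [-0.36, 0.933, 0.001], [0.001, 0.002, -1.0]]
wrist_force: [0.7, 0.2, -0.5]
grip_width: 85.6
grasp_force: 0.0
```

Emit:
apply_moves --pt "0 0 0 0 0 0 1" --pt "0 0 0 0 0 0 1" --pt "0 0 0 0 0 0 1"

```text
time_s: 21.15
eef_pos: [437.6, -367.2, 152.3]
orientation: [[-0.931, -0.364, -0.0], [-0.364, 0.931, 0.0], [0.0, 0.0, -1.0]]
wrist_force: [-0.5, -0.7, 0.9]
grip_width: 85.3
grasp_force: 0.0
```

```bash
python3 - <<'E'
from h import *
d=robot.grab_frame('scene'); M=masks(d['pixels'])
print(dfit(d,M['red'],(215,165,265,210)))
x,y,a=hg(440.3,-366.8,21.3)
to((x,y,20,a))
E
```

```text
(array([ 464.5999586, -358.6670337]), np.float64(23.069937650682224), np.float64(1.6502015457546355), np.float64(0.3345675791245443))
t 21.2 tcp [ 437.6 -367.4  152.3] yaw_y 111.34 tilt [-0.  0. -1.] w 85.5 F [ 0.5 -0.2  0.4] q [-0.78  0.48  1.67  0.    0.99 -2.72]
 turn rz 0.04  shift x 0.0013 y -0.0005 z 0.1323
```

```bash
python3 - <<'E'
from h import *
d=robot.grab_frame('scene'); cv2.imwrite('pics/s3.png',cv2.resize(d['pixels'][150:270,170:330,::-1],(800,600)))
w=robot.grab_frame('wrist'); M=masks(w['pixels']); print(dfit(w,M['red'],(0,0,640,480))); print(dfit(w,((w['pixels'][...,0].astype(int)-w['pixels'][...,1]>120)).astype(np.uint8),(0,0,640,480)))
E
```

```text
(array([ 465.17061629, -360.33545663]), np.float64(21.489394628723126), np.float64(0.19876197492053893), np.float64(0.020455234605121973))
(array([ 464.99632317, -360.41710797]), np.float64(21.75712245974189), np.float64(0.4911524829574965), np.float64(0.034360160513635836))
```

View pics/s3.png

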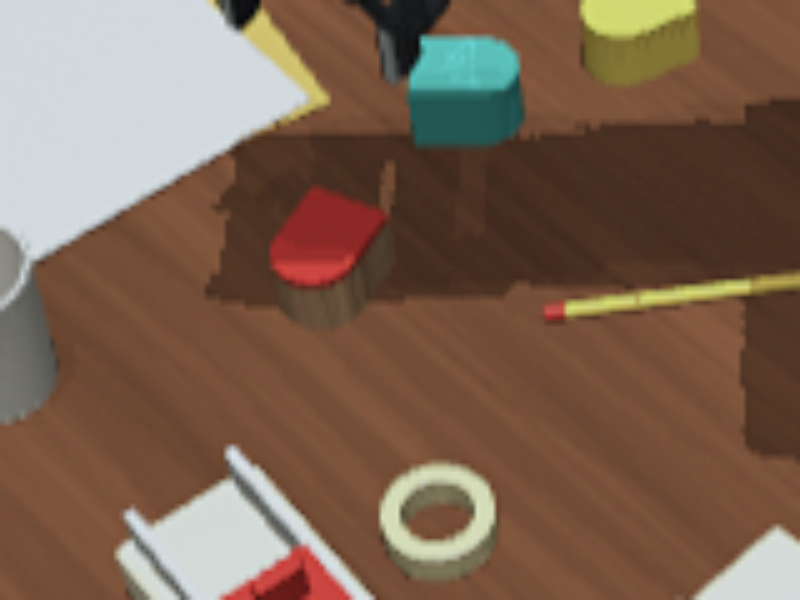

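```bash
python3 - <<'E'
from h import *
x,y,a=hg(465.1,-360.0,21.5)
to((x,y,20,a))
E
```

```text
t 21.3 tcp [ 437.5 -367.7  152.4] yaw_y 111.32 tilt [-0. -0. -1.] w 85.5 F [ 0.5 -0.4 -0.6] q [-0.78  0.48  1.67 -0.    0.99 -2.72]
 turn rz -0.18  shift x -0.0245 y -0.0030 z 0.1324
```

Emit:
apply_moves --pt "0 0 0 -0.0245 -0.003 0 1" --pt "0 0 0 0 0 0 1" --pt "0 0 0 0 0 0.05 1" --pt "0 0 0 0 0 0.04 1" --pt "0 0 0 0 0 0.03 1" --pt "0 0 0 0 0 0.0115 1" --pt "0 0 0 0 0 0 1" --pt "0 0 0 0 0 0 0" --pt "0 0 0 0 0 0 0" --pt "0 0 0 0 0 0 0" --pt "0 0 0 0 0 0 0" --pt "0 0 0 0 0 0 0"

```text
time_s: 22.8
eef_pos: [461.8, -362.3, 22.0]
orientation: [[-0.932, -0.363, 0.001], [-0.363, 0.932, -0.001], [-0.001, -0.002, -1.0]]
wrist_force: [-1.0, 0.0, 6.9]
grip_width: 47.2
grasp_force: 47.1
```

Emit:
apply_moves --pt "0 0 0 0 0 0 0" --pt "0 0 0 0 0 0 0" --pt "0 0 0 0 0 -0.01 0" --pt "0 0 0 0 0 -0.03 0" --pt "0 0 0 0 0 -0.04 0" --pt "0 0 0 0 0 -0.03 0" --pt "0 0 0 0 0 0 0" --pt "0 0 0 0 0 0 0"

```text
time_s: 23.8
eef_pos: [460.9, -361.5, 130.2]
orientation: [[-0.932, -0.363, -0.001], [-0.363, 0.932, 0.001], [0.0, 0.001, -1.0]]
wrist_force: [-0.5, -0.4, -1.2]
grip_width: 46.9
grasp_force: 46.6
```

```bash
python3 - <<'E'
from h import *
x,y,a=hg(477.8,139.2,1.35)
to((x,y,130,a),(x,y,62,a))
E
```

```text
t 23.8 tcp [ 460.9 -361.5  130.2] yaw_y 111.28 tilt [ 0.     0.001 -1.   ] w 46.9 F [-0.5 -0.4 -1.2] q [-0.74  0.53  1.64 -0.    0.96 -2.69]
 turn rz 19.93  shift x -0.0247 y 0.5002 z 0.0002
 turn rz -0.00  shift x 0.0000 y 0.0000 z 0.0680
```

Emit:
apply_moves --pt "0 0 9.965 0 0 0 0" --pt "0 0 9.965 0 0 0 0" --pt "0 0 0 -0.00247 0.05002 0 0" --pt "0 0 0 -0.00247 0.05002 0 0" --pt "0 0 0 -0.00247 0.05002 0 0" --pt "0 0 0 -0.00247 0.05002 0 0" --pt "0 0 0 -0.00247 0.05002 0 0" --pt "0 0 0 -0.00247 0.05002 0 0" --pt "0 0 0 -0.00247 0.05002 0 0" --pt "0 0 0 -0.00247 0.05002 0 0" --pt "0 0 0 -0.00247 0.05002 0 0" --pt "0 0 0 -0.00247 0.05002 0 0"

```text
time_s: 25.3
eef_pos: [473.3, 140.3, 129.7]
orientation: [[-1.0, -0.024, -0.002], [-0.024, 1.0, -0.0], [0.002, -0.0, -1.0]]
wrist_force: [0.8, 0.0, -1.1]
grip_width: 47.1
grasp_force: 46.7
```

Emit:
apply_moves --pt "0 0 0 0 0 0 0" --pt "0 0 0 0 0 0 0" --pt "0 0 0 0 0 0 0" --pt "0 0 0 0 0 0 0"

```text
time_s: 25.8
eef_pos: [474.2, 137.9, 130.7]
orientation: [[-1.0, -0.022, -0.0], [-0.022, 1.0, -0.0], [0.0, -0.0, -1.0]]
wrist_force: [1.0, -0.1, -0.3]
grip_width: 46.7
grasp_force: 46.8
```

```bash
python3 - <<'E'
from h import *
x,y,a=hg(477.8,139.2,1.35)
to((x,y,62,a))
w=robot.grab_frame('wrist'); P=w['pixels'].astype(int); print(dfit(w,(P[...,0]-P[...,1]>100).astype(np.uint8),(150,100,480,480),152-0))
E
```

```text
t 25.8 tcp [474.2 137.9 130.7] yaw_y 91.28 tilt [ 0. -0. -1.] w 46.7 F [ 1.  -0.1 -0.3] q [ 0.19  0.39  1.89 -0.    0.87 -1.4 ]
 turn rz -0.07  shift x 0.0004 y 0.0012 z 0.0687
(array([476.70262155, 137.99246519]), np.float64(1.3404627362456503), np.float64(0.9013446690763313), np.float64(0.015702843390125294))
```

Held well. Lower and release.

Emit:
apply_moves --pt "0 0 0 0 0.0012 0.02 0" --pt "0 0 0 0 0 0.02 0" --pt "0 0 0 0 0 0.015 0" --pt "0 0 0 0 0 0.009 0" --pt "0 0 0 0 0 0.004 0" --pt "0 0 0 0 0 0.0015 0" --pt "0 0 0 0 0 0 0" --pt "0 0 0 0 0 0 0"

```text
time_s: 26.85
eef_pos: [474.3, 140.0, 62.0]
orientation: [[-1.0, -0.024, 0.001], [-0.024, 1.0, 0.0], [-0.001, -0.0, -1.0]]
wrist_force: [-2.9, -0.5, 6.1]
grip_width: 47.2
grasp_force: 47.6
```

```bash
python3 - <<'E'
from h import *
to((473.8,139.1,61.5,91.35))
w=robot.grab_frame('wrist'); P=w['pixels'].astype(int); print(dfit(w,(P[...,0]-P[...,1]>100).astype(np.uint8),(150,100,480,480),82))
E
```

```text
t 26.85 tcp [474.3 140.   62. ] yaw_y 91.36 tilt [-0.001 -0.    -1.   ] w 47.2 F [-2.9 -0.5  6.1] q [ 0.19  0.51  1.92 -0.    0.71 -1.4 ]
 turn rz 0.01  shift x 0.0005 y -0.0009 z 0.0005
(array([477.61179339, 140.02503197]), np.float64(1.3488694555919638), np.float64(0.5491237632454352), np.float64(0.020819064946768627))
```

Emit:
apply_moves --pt "0 0 0 0 0 0 0.7" --pt "0 0 0 0 0 0 0.7" --pt "0 0 0 0 0 0 0.7" --pt "0 0 0 0 0 -0.02 0.7" --pt "0 0 0 0 0 -0.04 0.7" --pt "0 0 0 0 0 -0.05 0.7" --pt "0 0 0 0 0 -0.05 0" --pt "0 0 0 0 0 -0.05 0" --pt "0 0 0 0 0 -0.05 0" --pt "0 0 0 0 0 -0.02 0" --pt "0 0 0 0 0 0 0" --pt "0 0 0 0 0 0 0"

```text
time_s: 28.4
eef_pos: [473.7, 139.9, 340.0]
orientation: [[-1.0, -0.024, -0.002], [-0.024, 1.0, -0.0], [0.002, -0.0, -1.0]]
wrist_force: [0.8, -0.6, -0.3]
grip_width: -0.2
grasp_force: 0.0
```

```bash
python3 - <<'E'
from h import *
d=robot.grab_frame('scene'); cv2.imwrite('pics/s4.png',cv2.resize(d['pixels'][230:430,240:480,::-1],(720,600)))
def P(yd,zd,t): return yd*np.cos(t)+zd*np.sin(t), -yd*np.sin(t)+zd*np.cos(t)
def wp(yc,z): p=tf(CAB,[(0,yc,z)])[0]; return (*p,91.35)
L=[wp(320,340),wp(320,226)]; H=14.5
for t in [2.0,1.9,1.75,1.57,1.4,1.2,1.0,.8,.6,.4]:
    if t>1.57: y=P(-227,68,t)[0]+H; z=P(-218,68,t)[1]
    else: y,z=P(-218,68,t); y+=H
    L.append(wp(125+y,40+z))
for t in [.3,.2,.1,.05,0]:
    y=P(-218,68,t)[0]; z=P(-227,68,t)[1]; L.append(wp(125+y,40+z))
print(np.round(L,1)); to(*L)
E
```

```text
[[513.3 418.1 340.   91.4]
 [513.3 418.1 226.   91.4]
 [513.8 393.9 209.9  91.4]
 [514.3 375.4 224.3  91.4]
 [515.  345.  242.4  91.4]
 [515.9 305.5 258.1  91.4]
 [516.8 267.6 266.4  91.4]
 [517.9 222.1 267.8  91.4]
 [518.9 177.1 260.2  91.4]
 [519.9 134.6 243.8  91.4]
 [520.8  96.2 219.2  91.4]
 [521.6  63.4 187.5  91.4]
 [522.3  35.  172.   91.4]
 [522.6  23.1 151.7  91.4]
 [522.8  13.1 130.3  91.4]
 [522.9   8.9 119.3  91.4]
 [523.    5.2 108.   91.4]]
t 28.45 tcp [473.7 139.9 339.9] yaw_y 91.35 tilt [ 0.002 -0.    -1.   ] w -0.4 F [ 0.9 -1.  -0.7] q [ 0.19  0.15  1.64 -0.    1.35 -1.4 ]
 turn rz 0.00  shift x -0.0461 y 0.2772 z -0.0001
 turn rz -0.00  shift x 0.0000 y 0.0000 z 0.1140
 turn rz -0.00  shift x -0.0000 y -0.0242 z 0.0161
 turn rz -0.00  shift x 0.0000 y -0.0186 z -0.0144
 turn rz -0.00  shift x -0.0000 y -0.0304 z -0.0181
 turn rz -0.00  shift x -0.0000 y -0.0395 z -0.0157
 turn rz -0.00  shift x 0.0000 y -0.0379 z -0.0083
 turn rz -0.00  shift x 0.0000 y -0.0456 z -0.0014
 turn rz -0.00  shift x -0.0000 y -0.0450 z 0.0076
 turn rz -0.00  shift x -0.0000 y -0.0425 z 0.0164
 turn rz -0.00  shift x 0.0000 y -0.0384 z 0.0245
 turn rz -0.00  shift x -0.0000 y -0.0328 z 0.0317
 turn rz -0.00  shift x 0.0000 y -0.0284 z 0.0155
 turn rz -0.00  shift x -0.0000 y -0.0120 z 0.0203
 turn rz -0.00  shift x -0.0000 y -0.0100 z 0.0214
 turn rz -0.00  shift x -0.0000 y -0.0042 z 0.0111
 turn rz -0.00  shift x -0.0000 y -0.0037 z 0.0113
```

View pics/s4.png

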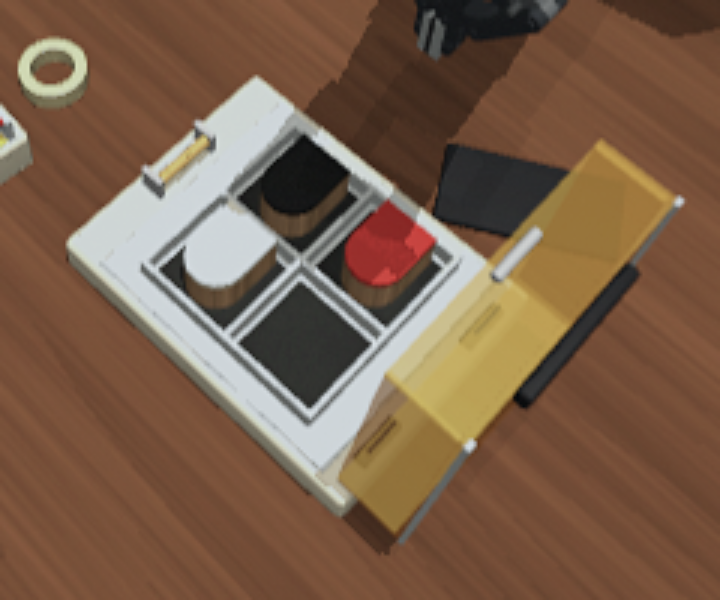

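Emit:
apply_moves --pt "0 0 0 -0.0077 0.0462 0 0" --pt "0 0 0 -0.0077 0.0462 0 0" --pt "0 0 0 -0.0077 0.0462 0 0" --pt "0 0 0 -0.0077 0.0462 0 0" --pt "0 0 0 -0.0077 0.0462 0 0" --pt "0 0 0 -0.0077 0.0462 0 0" --pt "0 0 0 0 0 0 0" --pt "0 0 0 0 0 0.038 0" --pt "0 0 0 0 0 0.038 0" --pt "0 0 0 0 0 0.038 0" --pt "0 0 0 0 0 0 0" --pt "0 0 0 0 0 0 0"

```text
time_s: 29.95
eef_pos: [514.3, 418.1, 228.8]
orientation: [[-1.0, -0.023, 0.001], [-0.023, 1.0, 0.001], [-0.001, 0.001, -1.0]]
wrist_force: [0.3, 0.0, 1.5]
grip_width: -0.1
grasp_force: 0.0
```

Emit:
apply_moves --pt "0 0 0 0 -0.0142 0.0005 0" --pt "0 0 0 0 -0.0142 0.0005 0" --pt "0 0 0 0 -0.0142 0.0006 0" --pt "0 0 0 0 -0.0101 -0.006 0" --pt "0 0 0 0 -0.0101 -0.006 0" --pt "0 0 0 0 -0.0102 -0.006 0" --pt "0 0 0 0 -0.0132 -0.0052 0" --pt "0 0 0 0 -0.0132 -0.0052 0" --pt "0 0 0 0 -0.0131 -0.0053 0" --pt "0 0 0 0 -0.019 -0.0042 0" --pt "0 0 0 0 -0.019 -0.0041 0"

```text
time_s: 31.32
eef_pos: [517.5, 266.7, 268.4]
orientation: [[-1.0, -0.024, 0.001], [-0.024, 1.0, 0.001], [-0.001, 0.001, -1.0]]
wrist_force: [1.7, 3.1, 1.4]
grip_width: 0.1
grasp_force: 1.7
```

```bash
python3 - <<'E'
from h import *
to((516.8,267.6,266.4,91.35))
d=snap('scene','s5.png')
E
```

```text
t 31.32 tcp [517.5 266.7 268.4] yaw_y 91.36 tilt [-0.001  0.001 -1.   ] w 0.1 F [1.7 3.1 1.4] q [ 0.4   0.37  1.52  0.    1.24 -1.2 ]
 turn rz 0.01  shift x 0.0007 y 0.0009 z 0.0020
```

View pics/s5.png

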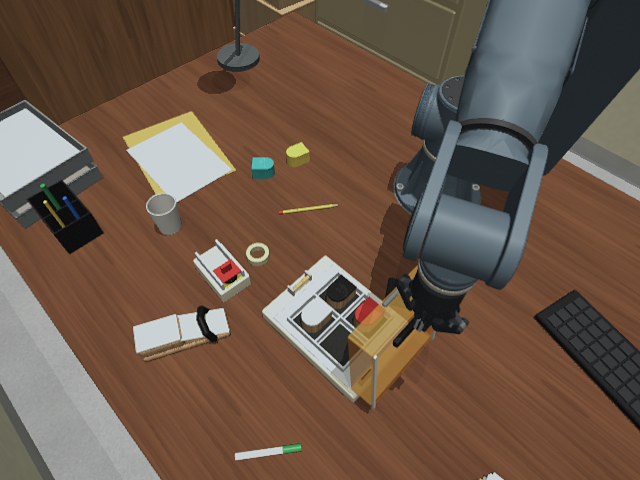

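Emit:
apply_moves --pt "0 0 0 0 -0.0228 -0.0007 0" --pt "0 0 0 0 -0.0228 -0.0007 0" --pt "0 0 0 0 -0.0225 0.0038 0" --pt "0 0 0 0 -0.0225 0.0038 0" --pt "0 0 0 0 -0.0212 0.0082 0" --pt "0 0 0 0 -0.0213 0.0082 0" --pt "0 0 0 0 -0.0192 0.0122 0" --pt "0 0 0 0 -0.0192 0.0123 0" --pt "0 0 0 0 -0.0164 0.0158 0" --pt "0 0 0 0 -0.0164 0.0159 0" --pt "0 0 0 0 -0.0142 0.0077 0" --pt "0 0 0 0 -0.0142 0.0078 0"

```text
time_s: 32.88
eef_pos: [522.8, 34.3, 172.7]
orientation: [[-1.0, -0.024, -0.0], [-0.024, 1.0, 0.0], [0.0, 0.0, -1.0]]
wrist_force: [0.2, 0.7, 1.0]
grip_width: 0.3
grasp_force: 0.5
```

Emit:
apply_moves --pt "0 0 0 0 -0.006 0.0101 0" --pt "0 0 0 0 -0.006 0.0102 0" --pt "0 0 0 0 -0.005 0.0107 0" --pt "0 0 0 0 -0.005 0.0107 0" --pt "0 0 0 0 -0.0021 0.0055 0" --pt "0 0 0 0 -0.0021 0.0056 0" --pt "0 0 0 0 0 0 0" --pt "0 0 0 0 0 0 0"

```text
time_s: 33.88
eef_pos: [523.5, 9.0, 120.7]
orientation: [[-1.0, -0.024, 0.0], [-0.024, 1.0, 0.0], [-0.0, 0.0, -1.0]]
wrist_force: [0.0, -0.3, 0.3]
grip_width: 0.1
grasp_force: 0.0
```

```bash
python3 - <<'E'
from h import *
to((523,5.2,108,91.35))
E
```

```text
t 33.88 tcp [523.5   9.  120.7] yaw_y 91.36 tilt [-0.  0. -1.] w 0.1 F [ 0.  -0.3  0.3] q [-0.07  0.45  1.82  0.    0.87 -1.67]
 turn rz 0.01  shift x 0.0006 y -0.0038 z 0.0127
```

Emit:
apply_moves --pt "0 0 0 0 -0.0019 0.003 0" --pt "0 0 0 0 -0.0019 0.003 0" --pt "0 0 0 0 0 0.003 0" --pt "0 0 0 0 0 0.002 0" --pt "0 0 0 0 0 0.002 0" --pt "0 0 0 0 0 0 0"

```text
time_s: 34.62
eef_pos: [523.7, 5.0, 107.9]
orientation: [[-1.0, -0.024, 0.001], [-0.024, 1.0, -0.0], [-0.001, -0.0, -1.0]]
wrist_force: [-1.2, -1.6, 7.1]
grip_width: 0.1
grasp_force: 3.4
```

Emit:
apply_moves --pt "0 0 0 0 0 0.001 0" --pt "0 0 0 0 0 0.0005 0" --pt "0 0 0 0 0 0 0"

```text
time_s: 35.0
eef_pos: [523.9, 5.0, 107.8]
orientation: [[-1.0, -0.024, 0.001], [-0.024, 1.0, -0.0], [-0.001, -0.0, -1.0]]
wrist_force: [-9.0, -2.0, 24.3]
grip_width: -0.0
grasp_force: 12.1
```

Emit:
apply_moves --pt "0 0 0 0 0 -0.005 0" --pt "0 0 0 0 0 -0.02 0" --pt "0 0 0 0 0 -0.04 0" --pt "0 0 5.65 0 0 -0.02 0" --pt "0 0 0 0 0 0 0"

```text
time_s: 35.62
eef_pos: [524.0, 5.2, 191.9]
orientation: [[-0.997, 0.074, 0.002], [0.074, 0.997, 0.0], [-0.002, 0.0, -1.0]]
wrist_force: [-0.2, -0.3, -0.0]
grip_width: 0.0
grasp_force: 0.0
```

```bash
python3 - <<'E'
from h import *
B=(632.5,-167.9,-4.3); q=tf(B,[(0,35,0)])[0]
to((q[0],q[1],180,85.7),(q[0],q[1],86,85.7))
k=4
d=robot.grab_frame('top'); im=cv2.resize(d['pixels'][...,::-1],None,fx=k,fy=k,interpolation=cv2.INTER_CUBIC).copy()
draw(im,d,tf(CAB,rect(0,-93,110,18,108)),k); draw(im,d,tf(CAB,rect(0,13,206,224,97)),k,(0,255,0))
d2=robot.grab_frame('scene'); i2=cv2.resize(d2['pixels'][...,::-1],None,fx=k,fy=k,interpolation=cv2.INTER_CUBIC).copy()
draw(i2,d2,tf(CAB,rect(0,-93,110,18,108)),k); draw(i2,d2,tf(CAB,rect(0,13,206,224,97)),k,(0,255,0))
cv2.imwrite('pics/dc.png',np.hstack([im[140*k:265*k,170*k:320*k],i2[240*k:365*k,260*k:410*k]])[::2,::2].copy() if 0 else cv2.resize(np.hstack([im[140*k:265*k,170*k:320*k],i2[240*k:365*k,260*k:410*k]]),(800,340)))
E
```

```text
t 35.62 tcp [524.    5.2 191.9] yaw_y 85.73 tilt [-0.002  0.    -1.   ] w 0.0 F [-0.2 -0.3 -0. ] q [-0.08  0.35  1.76  0.    1.03 -1.58]
 turn rz 0.03  shift x -0.1211 y -0.1294 z 0.0119
 turn rz -0.00  shift x 0.0000 y 0.0000 z 0.0940
```

View pics/dc.png

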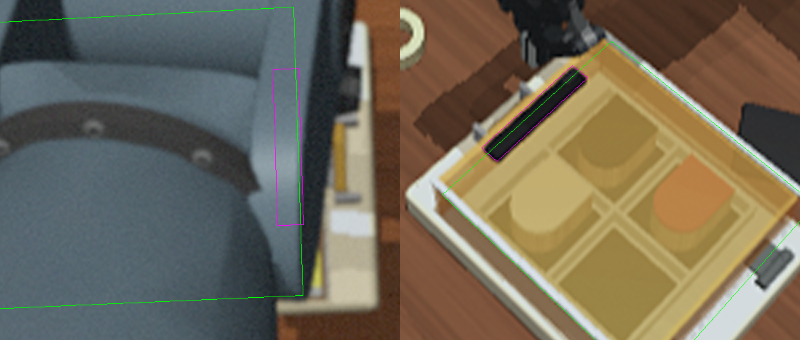

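Emit:
apply_moves --pt "0 0 0 -0.0242 -0.0259 0.0024 0" --pt "0 0 0 -0.0242 -0.0259 0.0024 0" --pt "0 0 0 -0.0242 -0.0259 0.0024 0" --pt "0 0 0 -0.0242 -0.0259 0.0024 0" --pt "0 0 0 -0.0243 -0.0258 0.0023 0" --pt "0 0 0 0 0 0 0" --pt "0 0 0 0 0 0 0" --pt "0 0 0 0 0 0 0"

```text
time_s: 36.72
eef_pos: [634.1, -132.2, 178.9]
orientation: [[-0.997, 0.074, -0.001], [0.074, 0.997, 0.0], [0.001, 0.0, -1.0]]
wrist_force: [-0.4, -1.0, -0.4]
grip_width: 0.0
grasp_force: 0.0
```

```bash
python3 - <<'E'
from h import *
B=(632.5,-167.9,-4.3); q=tf(B,[(0,35,0)])[0]
to((q[0],q[1],86,85.7))
snap('wrist','w5.png')
E
```

```text
t 36.73 tcp [ 634.1 -132.2  178.9] yaw_y 85.77 tilt [ 0.001  0.    -1.   ] w 0.0 F [-0.4 -1.  -0.4] q [-0.28  0.58  1.43  0.    1.13 -1.77]
 turn rz 0.07  shift x -0.0011 y -0.0007 z 0.0929
```

View pics/w5.png

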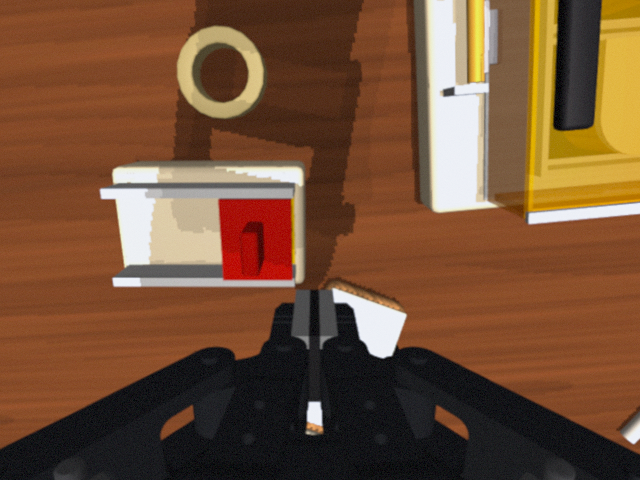

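Emit:
apply_moves --pt "0 0 0 -0.0011 -0.0007 0.03 0" --pt "0 0 0 0 0 0.03 0" --pt "0 0 0 0 0 0.02 0" --pt "0 0 0 0 0 0.013 0" --pt "0 0 0 0 0 0 0" --pt "0 0 0 0 0 0 0"

```text
time_s: 37.52
eef_pos: [636.2, -133.9, 87.2]
orientation: [[-0.997, 0.075, 0.001], [0.075, 0.997, -0.0], [-0.002, -0.0, -1.0]]
wrist_force: [-0.3, -0.7, -0.1]
grip_width: -0.0
grasp_force: 0.0
```

Emit:
apply_moves --pt "0 0 0 0 -0.01 0 0" --pt "0 0 0 0 -0.01 0 0" --pt "0 0 0 0 -0.01 0 0" --pt "0 0 0 0 -0.01 0 0" --pt "0 0 0 0 -0.01 0 0" --pt "0 0 0 0 -0.01 0 0" --pt "0 0 0 0 -0.005 0 0" --pt "0 0 0 0 0 0 0"

```text
time_s: 38.52
eef_pos: [630.5, -199.1, 86.0]
orientation: [[-0.997, 0.075, -0.0], [0.075, 0.997, -0.0], [0.0, -0.0, -1.0]]
wrist_force: [0.1, 0.8, -0.4]
grip_width: 0.2
grasp_force: 0.0
```

Emit:
apply_moves --pt "0 0 0 0 -0.003 0 0" --pt "0 0 0 0 -0.001 0 0" --pt "0 0 0 0 0 0 0"

```text
time_s: 38.9
eef_pos: [630.3, -202.5, 86.0]
orientation: [[-0.997, 0.075, -0.0], [0.075, 0.997, 0.0], [0.0, 0.0, -1.0]]
wrist_force: [-0.6, 1.3, -0.3]
grip_width: 0.1
grasp_force: 0.4
```

Emit:
apply_moves --pt "0 0 0 0 -0.001 0 0" --pt "0 0 0 0 -0.001 0 0" --pt "0 0 0 0 0 0 0"

```text
time_s: 39.28
eef_pos: [630.2, -204.5, 86.1]
orientation: [[-0.997, 0.075, -0.0], [0.075, 0.997, 0.0], [0.0, 0.0, -1.0]]
wrist_force: [-1.5, 1.5, -0.9]
grip_width: 0.0
grasp_force: 0.9
```

Emit:
apply_moves --pt "0 0 0 0 -0.001 0 0" --pt "0 0 0 0 -0.001 0 0" --pt "0 0 0 0 0 0 0"

```text
time_s: 39.65
eef_pos: [630.2, -204.9, 86.1]
orientation: [[-0.997, 0.075, -0.001], [0.075, 0.997, 0.002], [0.001, 0.002, -1.0]]
wrist_force: [0.4, 11.2, 1.2]
grip_width: -0.0
grasp_force: 5.6
```

Emit:
apply_moves --pt "0 0 0 0 -0.001 0 0" --pt "0 0 0 0 0 0 0"

```text
time_s: 39.9
eef_pos: [630.2, -205.2, 86.1]
orientation: [[-0.997, 0.075, -0.001], [0.075, 0.997, 0.004], [0.001, 0.003, -1.0]]
wrist_force: [0.4, 15.7, 2.1]
grip_width: -0.1
grasp_force: 7.9
```

Emit:
apply_moves --pt "0 0 0 0 0.01 0 0" --pt "0 0 0 0 0.015 0 0" --pt "0 0 0 0 0.015 0 0" --pt "0 0 0 0 0 0 0" --pt "0 0 0 0 0 0 0"

```text
time_s: 40.52
eef_pos: [633.2, -167.8, 86.3]
orientation: [[-0.997, 0.075, 0.0], [0.075, 0.997, -0.0], [-0.0, -0.0, -1.0]]
wrist_force: [-0.6, -0.7, 0.8]
grip_width: -0.1
grasp_force: 0.0
```

```bash
python3 - <<'E'
from h import *
to((632.5,-167.9,69,85.7))
d=robot.grab_frame('scene'); print(robot.boxes_of('button_top','scene')[:1],robot.boxes_of('catch_tab','scene')[:1])
P=d['pixels'].astype(int)
g=((P[...,1]-P[...,0]>40)&(P[...,1]-P[...,2]>30)).astype(np.uint8); g[:230]=0;g[320:]=0;g[:,:180]=0;g[:,270:]=0
print(g.sum(), at_z(d,[np.argwhere(g)[:,::-1].mean(0)],67) if g.sum() else '')
cv2.imwrite('pics/s6.png',cv2.resize(d['pixels'][225:315,180:300,::-1],(800,600),interpolation=cv2.INTER_CUBIC))
E
```

```text
t 40.52 tcp [ 633.2 -167.8   86.3] yaw_y 85.72 tilt [-0. -0. -1.] w -0.1 F [-0.6 -0.7  0.8] q [-0.33  0.7   1.47 -0.    0.97 -1.83]
 turn rz 0.02  shift x 0.0007 y -0.0001 z 0.0173
[{'location': [635.4, -163.1, 67.7], 'score': 0.59}] [{'location': [642.5, -222.1, 76.8], 'score': 0.62}]
68 [[ 633.33988377 -163.10467117   67.        ]]
```

View pics/s6.png

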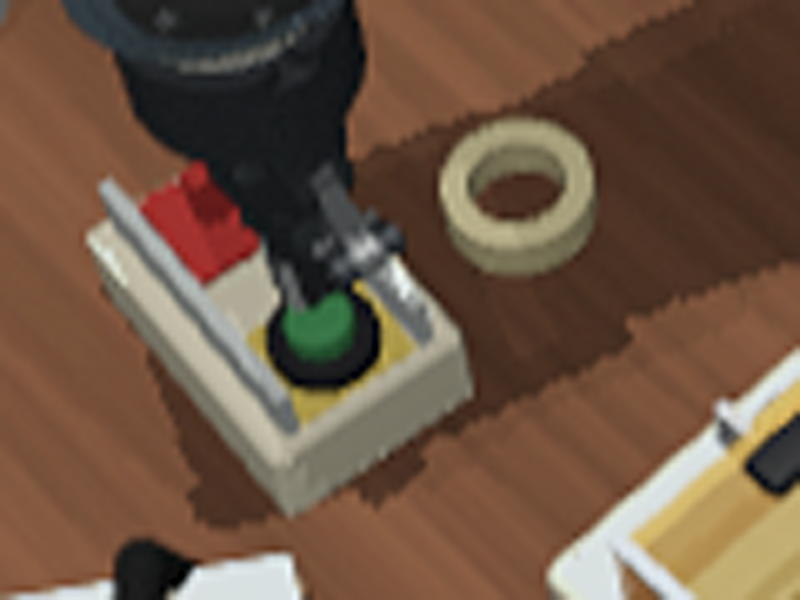

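Emit:
apply_moves --pt "0 0 0 0 0.001 0.008 0" --pt "0 0 0 0 0 0.008 0" --pt "0 0 0 0 0 0.003 0" --pt "0 0 0 0 0 0.003 0" --pt "0 0 0 0 0 0.003 0" --pt "0 0 0 0 0 0 0"

```text
time_s: 41.42
eef_pos: [633.1, -166.7, 61.3]
orientation: [[-0.997, 0.075, -0.0], [0.075, 0.997, -0.0], [0.0, -0.0, -1.0]]
wrist_force: [-1.8, 0.5, 4.7]
grip_width: -0.0
grasp_force: 1.8
```

Emit:
apply_moves --pt "0 0 0 0 0 0.001 0" --pt "0 0 0 0 0 0 0"

```text
time_s: 41.68
eef_pos: [633.2, -166.7, 61.0]
orientation: [[-0.997, 0.075, 0.0], [0.075, 0.997, -0.0], [-0.0, -0.0, -1.0]]
wrist_force: [-5.3, 0.6, 10.3]
grip_width: -0.1
grasp_force: 4.9
```

Emit:
apply_moves --pt "0 0 0 0 0 0.001 0" --pt "0 0 0 0 0 0 0"

```text
time_s: 41.92
eef_pos: [633.3, -166.8, 60.8]
orientation: [[-0.997, 0.075, 0.0], [0.075, 0.997, -0.0], [-0.0, -0.0, -1.0]]
wrist_force: [-8.2, 2.8, 17.2]
grip_width: 0.4
grasp_force: 8.8
```

Emit:
apply_moves --pt "0 0 0 0 0 -0.02 0" --pt "0 0 0 0 0 -0.035 0" --pt "0 0 0 0 -0.022 0 0" --pt "0 0 0 0 -0.022 0 0" --pt "0 0 0 0 -0.022 0 0" --pt "0 0 0 0 -0.024 0 0" --pt "0 0 0 0 0 0 0" --pt "0 0 0 0 0 0.02 0" --pt "0 0 0 0 0 0.01 0" --pt "0 0 0 0 0 0 0" --pt "0 0 0 0 0 0 0"

```text
time_s: 43.3
eef_pos: [626.7, -256.2, 84.4]
orientation: [[-0.997, 0.074, 0.0], [0.074, 0.997, -0.0], [-0.0, -0.0, -1.0]]
wrist_force: [-0.1, 1.0, 0.2]
grip_width: -0.0
grasp_force: 0.0
```

```bash
python3 - <<'E'
from h import *
q=tf((632.5,-167.9,-4.3),[(0,-22,0)])[0]
to((q[0],q[1],86,85.7))
E
```

```text
t 43.3 tcp [ 626.7 -256.2   84.4] yaw_y 85.73 tilt [-0. -0. -1.] w -0.0 F [-0.1  1.   0.2] q [-0.46  0.74  1.4  -0.    1.   -1.95]
 turn rz 0.03  shift x 0.0008 y 0.0665 z -0.0016
```

Emit:
apply_moves --pt "0 0 0 0.0008 0.01 0 0" --pt "0 0 0 0 0.01 0 0" --pt "0 0 0 0 0.01 0 0" --pt "0 0 0 0 0.01 0 0" --pt "0 0 0 0 0.01 0 0" --pt "0 0 0 0 0.01 0 0" --pt "0 0 0 0 0.005 0 0" --pt "0 0 0 0 0.002 0 0" --pt "0 0 0 0 0 0 0"

```text
time_s: 44.42
eef_pos: [630.5, -189.4, 84.0]
orientation: [[-0.997, 0.075, -0.0], [0.075, 0.997, 0.0], [0.0, 0.0, -1.0]]
wrist_force: [-0.6, -0.2, 0.5]
grip_width: -0.1
grasp_force: 0.0
```

Emit:
apply_moves --pt "0 0 0 0 0.001 0 0" --pt "0 0 0 0 0.001 0 0" --pt "0 0 0 0 0 0 0"

```text
time_s: 44.8
eef_pos: [630.7, -187.6, 84.0]
orientation: [[-0.997, 0.075, -0.0], [0.075, 0.997, 0.0], [0.0, 0.0, -1.0]]
wrist_force: [-0.1, -1.3, -0.3]
grip_width: -0.2
grasp_force: 0.6
```

Emit:
apply_moves --pt "0 0 0 0 0.001 0 0" --pt "0 0 0 0 0.001 0 0" --pt "0 0 0 0 0 0 0"

```text
time_s: 45.18
eef_pos: [630.8, -186.4, 84.1]
orientation: [[-0.997, 0.075, -0.0], [0.075, 0.997, -0.001], [0.0, -0.001, -1.0]]
wrist_force: [-0.5, -6.7, -2.3]
grip_width: -0.1
grasp_force: 3.5
```

Emit:
apply_moves --pt "0 0 0 0 0.001 0 0" --pt "0 0 0 0 0 0 0"

```text
time_s: 45.42
eef_pos: [630.8, -186.2, 84.1]
orientation: [[-0.997, 0.075, -0.0], [0.075, 0.997, -0.002], [-0.0, -0.002, -1.0]]
wrist_force: [-2.2, -11.6, -3.4]
grip_width: 0.1
grasp_force: 5.8
```

Emit:
apply_moves --pt "0 0 0 0 -0.004 0 0" --pt "0 0 0 0 -0.02 0 0" --pt "0 0 0 0 0 -0.04 0" --pt "0 0 0 0 0 -0.05 0" --pt "0 0 0 0 0 -0.05 0" --pt "0 0 0 0 -0.03 -0.03 0" --pt "0 0 0 0 -0.04 0 0" --pt "0 0 0 0 -0.04 0 0" --pt "0 0 0 0 0 0 0" --pt "0 0 0 0 0 0 0"

```text
time_s: 46.68
eef_pos: [620.8, -318.3, 254.1]
orientation: [[-0.997, 0.075, -0.0], [0.075, 0.997, 0.0], [0.0, 0.0, -1.0]]
wrist_force: [-0.2, 0.6, 0.2]
grip_width: 0.4
grasp_force: 0.0
```

```bash
python3 - <<'E'
from h import *
to()
d=robot.grab_frame('scene'); cv2.imwrite('pics/s7.png',cv2.resize(d['pixels'][130:410,140:460,::-1],(686,600),interpolation=cv2.INTER_CUBIC))
E
```

```text
t 46.67 tcp [ 620.8 -318.3  254.1] yaw_y 85.68 tilt [ 0.  0. -1.] w 0.4 F [-0.2  0.6  0.2] q [-0.54  0.61  1.19  0.    1.34 -2.04]
```

View pics/s7.png

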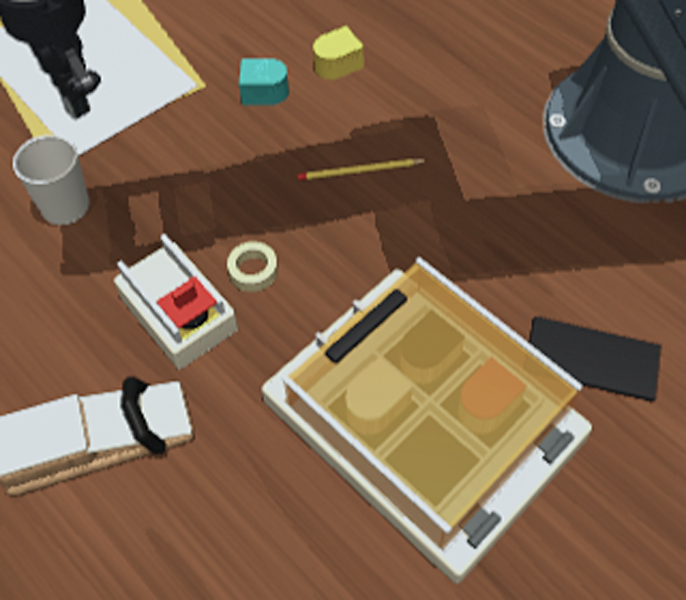

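The door is shut over the three heels, the catch is back over the button (px 187,300), and the cup, pencil, tape and phone look undisturbed.

```bash
python3 -c "
from rig import robot
print(robot.sign_off())"
```

```text
the job is handed in; nothing more can be done
None
```

I finished the job and handed it in at about 47 s: the ivory, black and red heels stand coloured face up in bays of their own (no blue heel was found), the door is shut, the button was pressed to its stop, the red catch is back over it, and the cup, pencil, tape and phone look unmoved in the last picture.

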